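Uncover a bearing adjuster and lock its screw with the jam nut

TASK

Lift the loose lid off the grey adjuster housing by its knob and set it down gently, knob up, wholly on the cardboard sheet. Then lock the setting: turn the big hexagonal jam nut inside the housing clockwise until it jams, and nip it up by feel to about 0.3 N m, held for half a second, without wrenching the adjusting screw round. Leave the nut tight and let go of it, and leave the jar, the joint cross and the wrench where they are.

Things in the scene. Friction and masses are not known exactly. Their poses are not given: they have to be found in the camera images.
- housing: Fixed grey cast housing: foot 150 x 150 x 12 mm with a bolt head near each corner, on it a round open-topped pot, outer radius 66, inner radius 60, rim 75 mm above the bench, inner floor at 18. Origin: centre of the underside, on the axis of pot, screw and nut; z up. Inside, a boss of radius 15 rises to 41.5 mm; the nut sits over it.
- lid: Loose round aluminium lid, 0.2 to 0.45 kg: disc of radius 70, a rib of radius 57 under it (3 mm play in the pot), and a black knob in the middle, radius 16, on a stem of radius 9. Origin: centre of the rib's lower edge, z up; disc from z = 6 to 12 mm, knob 22 to 46 mm. Origin 69 mm above the bench when closed, 4 mm when it stands on its rib on the cardboard sheet.
- lid_knob (a point): Grip point in the lid's knob, on the axis, 36 mm above the lid's origin.
- sheet: Cardboard sheet lying fixed on the bench beside the housing, 240 x 240 x 4 mm. Origin: centre of its underside.
- nut_mid (a point): Middle of the hexagonal steel jam nut: 36 mm across flats, 42 to 60 mm above the bench, its top 15 mm below the housing's rim. Turns with the nut; z up; one pair of flats faces along its own +x and -x, the others 60 and 120 degrees from them. Round the nut there are 39 to 42 mm to the pot's wall, and 24 mm under it to the floor.
- nut (a joint): Turn of the jam nut on the screw, rad, growing clockwise seen from above; drags with about 0.04 N m until it jams hard; where that is, is not marked: feel it. It starts 1.3 to 2.2 rad short of that. It stays where it is left.
- screw (a joint): Turn of the brass adjusting screw (radius 11.5, slotted top 70 mm above the bench), rad, growing clockwise seen from above. It is held from beneath and gives elastically, 0.5 rad per N m that the nut puts on it, springing back to 0 when let go: 0.02 rad while the nut runs, 0.15 at 0.3 N m. Tight enough from 0.15 N m (0.075 rad); past 0.5 N m (0.25 rad) either way it is spoilt.
- jar: Bystander: amber glass jar with a steel cap, radius 32, 85 mm high, standing. Origin: centre of its underside.
- cross: Bystander: steel universal-joint cross, four capped arms, 84 mm over the caps, 24 mm high, lying flat. Origin: centre of its underside.
- wrench: Bystander: wrench 160 mm long lying along its own x. Origin: centre of its underside.
Mind the look-alikes: they are no part of the job. Of the things shaped like the lid, the aluminium one is meant.

How it is judged:
By the outcome, as a careful person would: the job done as asked, in the order asked, and still so for the second after the job is handed in, with the robot touching nothing.
It also fails if it takes over 72 s, if anything falls off the work surface, if the arm or the gripper's body presses on something with over 40 N, if the wrist force passes 120 N, or if a joint passes its speed limit or range.

ROBOT

A 7-joint arm with a two-finger parallel gripper is mounted at the origin on the work surface. World frame = base frame: x ahead of the robot, y to its left, z up, the work surface at z = 0. Lengths are in mm, angles in rad, forces in N, time in s.
With the tool pointing down it reaches from about 425 to 950 mm from the base axis. Payload 4.7 kg.
Tool frame: the origin (TCP) lies on the centre line of the jaws, within the pads' length; the fingertips stand finger_overhang ahead of it and the grasp point (between the pads) lies 3 mm ahead of it (finger_overhang is the distance from the TCP to the fingertips, in mm); z points along the fingers, y is the line along which they close (so a half turn about z gives the same grasp; the last joint's range is limited). The gripper opens to 85 mm and grips with 20 to 120 N. Pads are 22 mm wide; open, the fingers measure 114 mm over their backs; the gripper's body (76 mm by 85 mm) begins 54 mm behind the grasp point. The pads swing forward as they close: fully open they stand 13 mm farther back than shut.
Start: joints at [1.09, 0.469, -0.049, 1.532, 0.024, 1.141, -0.082], TCP at [294.74, -607.268, 253.335] pointing down, gripper open.
Joint ranges: [-2.59, 2.59], [-0.33, 1.99], [-1.39, 1.29], [0.1, 2.45], [-1.04, 4.18], [0.21, 1.99], [-2.66, 2.66]. Speed limits (rad/s): [2.57, 2.57, 3.14, 3.14, 3.14, 3.14, 3.14].

INTERFACE

Orientations are given as a unit quaternion [w, x, y, z].
In Python, from station import * gives the robot as it stands. Calls block until the motion is done:
- reach(position, orientation): joint-space move of the TCP to a pose.
- move_linear(position, rate=150, rotation=None, max_force=None): straight line of the TCP; rotation=None keeps the orientation; rate is the mean speed in mm/s. With max_force (N) it stops when the force on the tool has changed by that much, and returns True; else False.
- movej(angles): joint-space move.
- command_gripper(opening, squeeze=None): finger opening in mm; squeeze is the grip in N (None keeps the last); returns when the fingers have stopped.
- wait(seconds).
- ik(position, orientation): joint angles nearest the present ones, or None.
- observe(): the state.
- read_camera(name): name is "side" or "top"; returns a dict with "pixels" (480x640x3 uint8, red, green, blue), "z_map" (480x640 float32, mm along the optical axis (not along the pixel's ray), 0 where there is no reading), "fov_y" (degrees; the focal length in pixels is half the picture's height over the tangent of half this angle, whatever the lens; pixels are square), "cx", "cy" (the principal point, pixels), "xyz" and "orientation" of the camera in the world. Camera axes: x right, y up, looking along -z (the intrinsics and any distortion apply to the point x, -y, -z); pixel columns grow to the right and rows downward; lengths in mm; the calibration is good to about 2 mm. A picture is of the moment at which its call begins.
A pose or a line that the arm cannot do raises PlanningError and nothing moves.
- sign_off(): hands the job in; it is judged then, once.
The state is a dict: "time": time; "qpos": joint angles; "dq": joint speeds; "joint_torque": joint torques, N m; "tool_pos": TCP position; "ee_rot": TCP orientation; "contact_force": force on the tool from outside, world axes, zero at the start; "ft_torque": the same for the moment, N m; "gripper_width": finger opening in mm; "gripper_force": force on a finger pad.
Only numpy, scipy, OpenCV 4.12 (cv2) and the standard library are available. Lean on these libraries where they do the work, as an engineer would, in place of code of your own. Each camera call takes 0.05 s, during which the arm holds its last target. There are 200 camera calls.

## Working session

There is one attempt and no reset: what is moved stays moved. The work goes in short steps, each a Python script; the robot and the scene stay as the last script left them, time stands still between calls to the robot, and variables do not carry over. Pictures are saved under pics/ and viewed, at most 10 in all, crops included, and the job is handed in when it is done.

```bash
ls; mkdir -p pics
python3 - <<'E'
from station import *
import cv2,numpy as np
for n in("top","side"):
    c=read_camera(n); np.savez(f"{n}0.npz",**c)
    cv2.imwrite(f"pics/{n}0.png",c["pixels"][...,::-1])
    print(n,{k:v for k,v in c.items() if k not in("pixels","z_map")}, (c["z_map"]>0).mean())
print(observe())
E
```

```text
pics
top {'fov_y': 57.12842979934381, 'cx': 315.09717057908387, 'cy': 233.8595530998535, 'xyz': array([417.88492459,  39.86409312, 942.87409553]), 'orientation': array([ 0.73540465,  0.09082226, -0.08266097, -0.66640714])} 0.99583984375
side {'fov_y': 43.70451491472566, 'cx': 313.1219956178965, 'cy': 240.59472703611746, 'xyz': array([164.20135993, 610.1942949 , 883.60728366]), 'orientation': array([-0.3173128 , -0.11393476,  0.34686857,  0.87522206])} 0.9960123697916666
{'time': 0.1, 'qpos': array([ 1.09008306,  0.46939466, -0.04860319,  1.53355355,  0.0241028 ,
        1.14104481, -0.08231103]), 'dq': array([-5.27423566e-04, -2.17048047e-03,  2.82464872e-05, -4.30973446e-03,
        6.95429679e-04, -4.55900977e-04, -4.55596721e-04]), 'joint_torque': array([ 1.52406225e-03, -5.11509776e+01, -4.67321137e-02, -2.38389766e+01,
        1.07408859e-02,  4.30668777e-03, -1.96478277e-05]), 'tool_pos': array([ 294.50684978, -606.82038599,  252.35239635]), 'ee_rot': array([-8.76644496e-04,  9.74588112e-01,  2.24002655e-01, -2.33927196e-04]), 'contact_force': array([ 0.27309943,  0.39739714, -0.3161147 ]), 'ft_torque': array([-0.00470615,  0.05224027,  0.02482205]), 'gripper_force': 0.0, 'gripper_width': 85.39688868740406}
```

View pics/top0.png

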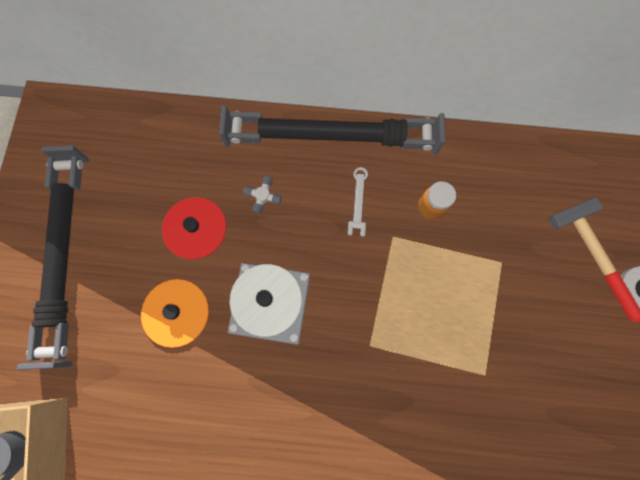

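View pics/side0.png

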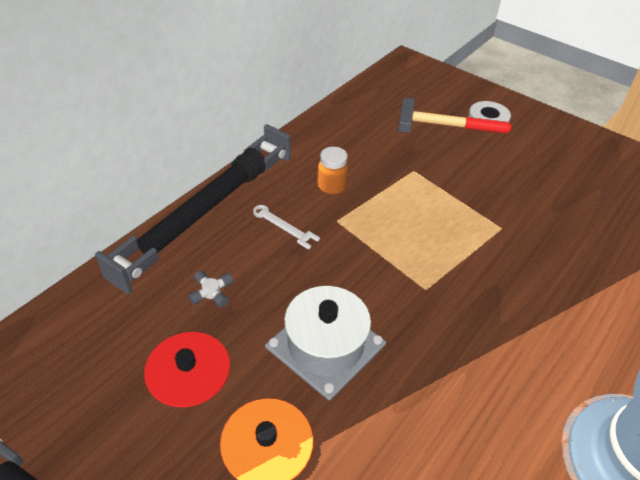

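The top view shows the aluminium lid on the housing at about (265,300), with its knob at (264,298). The sheet's corners are at about (393,238), (501,262), (486,372) and (371,346). The side view shows the lid at (328,322), its knob at (328,311) and the sheet at (420,230). The red and orange lids are decoys lying on the bench.

```bash
cat > h.py <<'E'
import cv2,numpy as np
from scipy.spatial.transform import Rotation as R
def cam(c):
    f=240/np.tan(np.radians(float(c["fov_y"]))/2); q=c["orientation"]
    return f,float(c["cx"]),float(c["cy"]),c["xyz"],R.from_quat([q[1],q[2],q[3],q[0]]).as_matrix()
def ray(c,uv):
    f,cx,cy,o,M=cam(c); uv=np.atleast_2d(uv).astype(float)
    d=np.c_[(uv[:,0]-cx)/f,-(uv[:,1]-cy)/f,-np.ones(len(uv))]
    return o,d@M.T
def onplane(c,uv,z):
    o,d=ray(c,uv); return o+d*((z-o[2])/d[:,2])[:,None]
def tri(c1,u1,c2,u2):
    A=[];b=[]
    for c,u in((c1,u1),(c2,u2)):
        o,d=ray(c,u); d=d[0]/np.linalg.norm(d[0]); P=np.eye(3)-np.outer(d,d); A.append(P); b.append(P@o)
    A=np.vstack(A);b=np.hstack(b); x=np.linalg.lstsq(A,b,rcond=None)[0]
    return x,np.linalg.norm(A@x-b)
def cloud(c):
    v,u=np.mgrid[:480,:640]; o,d=ray(c,np.c_[u.ravel(),v.ravel()])
    return (o+d*c["z_map"].reshape(-1,1)).reshape(480,640,3)
def blob(m,near):
    n,l,s,ce=cv2.connectedComponentsWithStats(m.astype(np.uint8))
    i=[k for k in range(1,n) if s[k,4]>40]; k=min(i,key=lambda k:np.hypot(*(ce[k]-near)))
    return l==k,ce[k]
def quat_down(a):
    "tool z down, tool y (closing line) at world angle a"
    y=np.array([np.cos(a),np.sin(a),0]);z=np.array([0,0,-1.]);M=np.c_[np.cross(y,z),y,z]
    q=R.from_matrix(M).as_quat(); return np.array([q[3],q[0],q[1],q[2]])
def corners(m):
    cn=max(cv2.findContours(m.astype(np.uint8),cv2.RETR_EXTERNAL,cv2.CHAIN_APPROX_NONE)[0],key=cv2.contourArea)
    return cv2.boxPoints(cv2.minAreaRect(cn)), cv2.approxPolyDP(cn,0.05*cv2.arcLength(cn,True),True)[:,0]
E
python3 - <<'E'
from h import *
T=dict(np.load("top0.npz"));S=dict(np.load("side0.npz"))
np.set_printoptions(precision=1,suppress=True)
res={}
for n,c,kn,sh in(("top",T,(264,298),(435,305)),("side",S,(328,311),(420,230))):
    p=c["pixels"].astype(int); hsv=cv2.cvtColor(c["pixels"],cv2.COLOR_RGB2HSV)
    mk,ck=blob(p.max(2)<70,kn)
    ms,cs=blob((hsv[...,0]>11)&(hsv[...,0]<25)&(hsv[...,1]>70)&(hsv[...,2]>140),sh)
    ml,cl=blob(((p.max(2)>185)&(hsv[...,1]<30))|mk,kn)
    _,ap=corners(ms); P=cloud(c)
    e=cv2.fitEllipse(max(cv2.findContours(ml.astype(np.uint8),0,1)[0],key=cv2.contourArea))
    print(n,"knob",ck,mk.sum(),"lid",cl,e,ml.sum(),"sheet",cs,ms.sum(),ap.tolist())
    Z=P[mk]; top=Z[Z[:,2]>Z[:,2].max()-4]; print(" knob top depth",np.median(Z,0),Z[:,2].max(),(top.min(0)+top.max(0))/2)
    L=P[ml&~mk]; L=L[np.abs(L[:,2]-np.median(L[:,2]))<5];print(" lid depth",L.mean(0),L.min(0),L.max(0))
    print(" sheet depth",P[ms].mean(0),"corners@4",onplane(c,ap,4).tolist())
    res[n]=(ck,np.array(e[0]),cs)
for i,nm in enumerate(("knob","lid","sheet")): print(nm,tri(T,res["top"][i],S,res["side"][i]))
print("lid ell@81",onplane(T,res["top"][1],81),onplane(S,res["side"][1],81))
E
```

```text
top knob [263.9 298. ] 184 lid [263.9 298. ] ((263.9167175292969, 297.975830078125), (14.089784622192383, 14.803876876831055), 130.53509521484375) 184 sheet [437.  305.4] 13240 [[392, 237], [370, 345], [484, 375], [501, 262]]
 knob top depth [492.5 142.9 114.7] 942.8740955311783 [417.9  39.9 942.9]
  return _methods._mean(a, axis=axis, dtype=dtype,
  ret = ret.dtype.type(ret / rcount)
<stdin>:14: RuntimeWarning: Mean of empty slice.
  ret = um.true_divide(
Traceback (most recent call last):
ValueError: zero-size array to reduction operation minimum which has no identity
```

Run:
```python
from h import *
T=dict(np.load("top0.npz"));S=dict(np.load("side0.npz"))
np.set_printoptions(precision=1,suppress=True)
res={}
for n,c,kn,sh in(("top",T,(264,298),(435,305)),("side",S,(328,311),(420,230))):
    p=c["pixels"].astype(int); hsv=cv2.cvtColor(c["pixels"],cv2.COLOR_RGB2HSV)
    mk,ck=blob(p.max(2)<70,kn); print(p[kn[1]+20,kn[0]],hsv[kn[1]+20,kn[0]])
    ms,cs=blob((hsv[...,0]>11)&(hsv[...,0]<25)&(hsv[...,1]>70)&(hsv[...,2]>140),sh)
    b=((p.min(2)>165)&(hsv[...,1]<50)).astype(np.uint8)
    ml,cl=blob(b,kn); P=cloud(c); cn=max(cv2.findContours(ml.astype(np.uint8),0,1)[0],key=cv2.contourArea)
    e=cv2.fitEllipse(cv2.convexHull(cn))
    print(n,"knob",ck,mk.sum(),"lid",cl,e,ml.sum(),"sheet",cs)
    Z=P[mk]; Z=Z[Z[:,2]<200]; print(" knob top depth",np.median(Z,0),Z[:,2].max())
    L=P[ml]; L=L[np.abs(L[:,2]-np.median(L[:,2]))<6];print(" lid depth",L.mean(0),(L.min(0)+L.max(0))/2,np.ptp(L,0))
    _,ap=corners(ms); print(" sheet depth",P[ms].mean(0),"corners@4",onplane(c,ap,4)[:,:2].tolist())
    res[n]=(ck,np.array(e[0]),cs)
for i,nm in enumerate(("knob","lid","sheet")): print(nm,tri(T,res["top"][i],S,res["side"][i]))
print("lid ell@81",onplane(T,res["top"][1],81),onplane(S,res["side"][1],81))
print(" knob@106",onplane(T,res["top"][0],110),onplane(S,res["side"][0],105))
print("sheet@4",onplane(T,res["top"][2],4),onplane(S,res["side"][2],4))
```

```text
[206 206 197] [ 30  11 206]
top knob [263.9 298. ] 184 lid [265.3 300.1] ((264.6624450683594, 298.81842041015625), (71.33916473388672, 75.26529693603516), 164.6381378173828) 3818 sheet [437.  305.4]
 knob top depth [492.6 143.1 114.7] 118.6394552799311
 lid depth [492.5 143.3  80.9] [493.6 143.7  81. ] [136.9 138.3  10.4]
 sheet depth [ 524.  -207.8    7.2] corners@4 [[662.2692854148196, -105.94215037362505], [428.38262155134004, -73.53686463712907], [392.101816884634, -308.1886574310484], [629.8368497778437, -343.56095636854485]]
[234 237 231] [ 45   6 237]
side knob [327.7 311. ] 332 lid [327.1 322.7] ((327.232177734375, 321.72576904296875), (72.29219818115234, 85.64311981201172), 93.82276153564453) 4478 sheet [419.3 228.3]
 knob top depth [490.7 151.5 115.5] 119.94347874968264
 lid depth [490.6 150.   82.6] [493.9 145.8  82.4] [140.4 139.3  10.6]
 sheet depth [ 522.9 -196.5    9.6] corners@4 [[633.4957941983653, -341.86567852628957], [663.113547306189, -103.81389373934667], [426.6060426087266, -74.35036120572079], [396.41169356175317, -313.00522973534805]]
knob (array([494.4, 144.7, 103.3]), np.float64(0.965549620062714))
lid (array([494.4, 145.9,  75.6]), np.float64(0.5807732038828083))
sheet (array([ 526.3, -210.9,   -7.5]), np.float64(2.89662634402058))
lid ell@81 [[494.3 145.4  81. ]] [[491.8 148.9  81. ]]
 knob@106 [[493.2 143.5 110. ]] [[494.3 145.9 105. ]]
sheet@4 [[ 523.1 -208.7    4. ]] [[ 523.4 -199.5    4. ]]
```

The lid knob is at about (494,144.5,105) and the sheet's centre at about (529,-208). Next I grasp the knob and lift the lid.

Run:
```python
from station import *; from h import *
np.set_printoptions(precision=3,suppress=True)
x,y=494,144.6
best=None
for a in np.arange(0,np.pi,np.pi/12):
    for s in(0,np.pi):
        q=ik([x,y,200],quat_down(a+s))
        if q is not None:
            if s==0: print(round(a,2),np.array(q))
            if best is None or abs(q[6])<abs(best[0]): best=(q[6],a+s)
print(best); Q=quat_down(best[1])
reach([x,y,200],Q); s=observe();print(s["time"],s["tool_pos"],s["contact_force"])
print(move_linear([x,y,108],rate=80,max_force=12))
s=observe();print(s["time"],s["tool_pos"],s["contact_force"])
command_gripper(20,60); s=observe();print(s["time"],s["tool_pos"],s["contact_force"],s["gripper_width"],s["gripper_force"])
if 28<s["gripper_width"]<36:
    move_linear([x,y,120],rate=40); move_linear([x,y,200],rate=120)
    s=observe();print(s["time"],s["tool_pos"],s["contact_force"],s["gripper_width"],s["gripper_force"])
for n in("top","side"):
    c=read_camera(n); np.savez(f"{n}1.npz",**c); cv2.imwrite(f"pics/{n}1.png",c["pixels"][...,::-1])
```

```text
0.0 [ 0.352  0.405 -0.901  1.932  0.38   0.984 -0.725]
0.26 [ 0.377  0.417 -0.936  1.931  0.4    0.992 -0.482]
0.52 [ 0.401  0.431 -0.973  1.93   0.423  1.001 -0.241]
0.79 [ 0.426  0.447 -1.011  1.929  0.447  1.011 -0.002]
1.05 [ 0.451  0.465 -1.052  1.928  0.473  1.023  0.236]
1.31 [ 0.477  0.485 -1.095  1.927  0.503  1.037  0.47 ]
1.57 [ 0.505  0.511 -1.144  1.926  0.538  1.055  0.7  ]
1.83 [ 0.549  0.563 -1.23   1.924  0.602  1.093  0.902]
2.09 [ 0.519  0.526 -1.17   1.925  0.556  1.066  1.206]
2.36 [ 0.519  0.526 -1.17   1.925  0.556  1.066  1.468]
2.62 [ 0.519  0.526 -1.17   1.925  0.556  1.066  1.729]
2.88 [ 0.519  0.526 -1.17   1.925  0.556  1.066  1.991]
(np.float64(-0.0016273572006708275), np.float64(0.7853981633974483))
2.85 [494.472 143.636 199.858] [-0.586  0.19   0.334]
False
4.15 [494.366 144.785 108.488] [-1.602 -0.094  0.482]
4.7 [494.328 144.793 108.459] [ 0.426 -0.667  3.503] 30.23953731925899 59.108455181121826
5.9667 [493.464 144.072 199.306] [-0.094  0.594 -3.669] 30.363518019176936 60.06017804145813
```

View pics/side1.png

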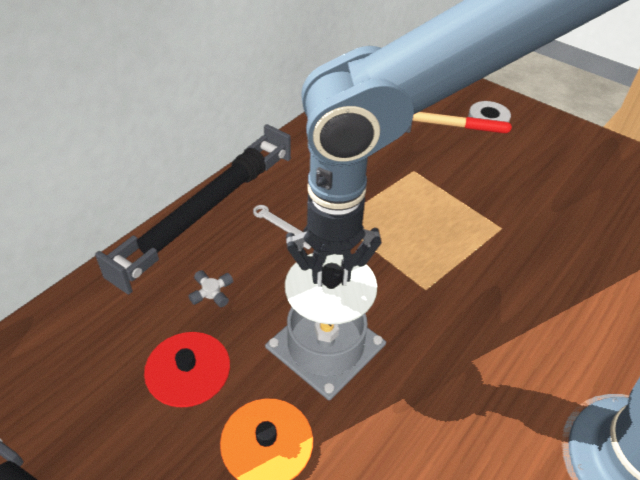

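The lid hangs level in the gripper at about (331,288), and the open pot with the nut is visible at (326,330). Next I carry it to the sheet.

Run:
```python
from station import *; from h import *
np.set_printoptions(precision=3,suppress=True)
x,y=529,-208
def st(t):
    s=observe();print(t,s["time"],s["tool_pos"],s["contact_force"],s["gripper_width"],s["qpos"])
move_linear([x,y,200],rate=200); move_linear([x,y,55],rate=120); st("above")
print(move_linear([x,y,38],rate=12,max_force=3)); st("down")
command_gripper(60); st("open")
move_linear([x,y,180],rate=150); st("up")
for n in("top","side"):
    c=read_camera(n); np.savez(f"{n}2.npz",**c); cv2.imwrite(f"pics/{n}2.png",c["pixels"][...,::-1])
a,b=[cv2.imread(f"pics/{n}2.png") for n in("top","side")]
cv2.imwrite("pics/both2.png",np.hstack([cv2.resize(a[170:400,200:520],None,fx=1.25,fy=1.25),cv2.resize(b[170:400,200:520],None,fx=1.25,fy=1.25)]))
crop=np.hstack([cv2.resize(a[250:350,215:315],(400,400),interpolation=2),cv2.resize(b[280:380,275:375],(400,400),interpolation=2)])
cv2.imwrite("pics/nut2.png",crop)
```

```text
above 9.35 [ 529.673 -208.132   55.812] [-0.44  -0.196 -4.165] 30.526837615166148 [ 0.888  0.694 -0.805  1.919  0.68   0.823  0.497]
True
down 10.2833 [ 528.931 -208.008   43.459] [-0.044 -0.703  6.   ] 30.314406936504753 [ 0.877  0.71  -0.79   1.924  0.697  0.806  0.483]
open 10.675 [ 527.219 -207.963   41.906] [ 0.299 -0.011  0.018] 59.85546056454017 [ 0.877  0.711 -0.789  1.926  0.697  0.806  0.483]
up 11.7417 [ 528.26  -208.027  179.033] [ 0.037  0.444 -0.137] 60.098062665196636 [ 0.988  0.547 -0.935  1.83   0.509  1.032  0.633]
```

View pics/both2.png

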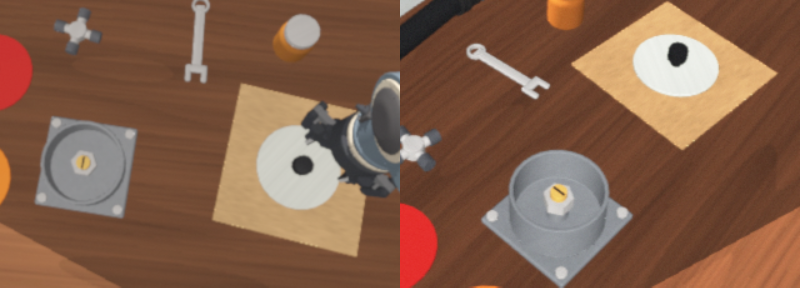

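View pics/nut2.png

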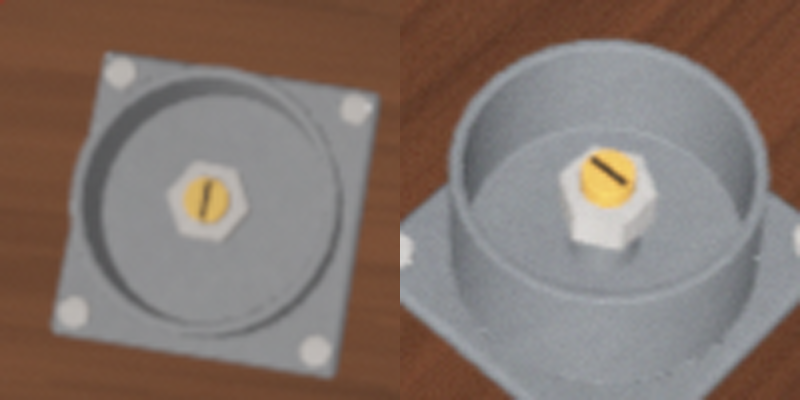

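The lid stands knob up, wholly inside the sheet. In the 4x crops the nut is centred at about (207,201) in the top view and (608,195) in the side view, and the pot is empty apart from it. Next I measure the nut's centre, height and flat direction.

Run:
```python
from h import *
np.set_printoptions(precision=2,suppress=True)
C={n:dict(np.load(n+"2.npz")) for n in("top","side")}
uvb={};uvn={}
for n,ctr in(("top",(266.7,300.3)),("side",(327,327))):
    c=C[n];k=8;u0,v0=int(ctr[0])-20,int(ctr[1])-20
    im=cv2.resize(c["pixels"][v0:v0+40,u0:u0+40],None,fx=k,fy=k,interpolation=cv2.INTER_CUBIC)
    h=cv2.cvtColor(im,cv2.COLOR_RGB2HSV); g=im.max(2)
    tou=lambda p:(np.asarray(p,float)+.5)/k-.5+[u0,v0]
    brass=(h[...,1]>100)&(g>150); 
    cb=max(cv2.findContours(brass.astype(np.uint8),0,1)[0],key=cv2.contourArea); cb=cv2.convexHull(cb)
    uvb[n]=tou(cv2.fitEllipse(cb)[0])
    for th in(180,192):
        nut,_=blob(((g>th)|brass),(160,160)); hull=cv2.convexHull(max(cv2.findContours(nut.astype(np.uint8),0,1)[0],key=cv2.contourArea))
        cn=max(cv2.findContours(nut.astype(np.uint8),0,1)[0],key=cv2.contourArea)[:,0]
        P=onplane(c,tou(cn),60)[:,:2]
        m=cv2.moments(P.astype(np.float32)); ce=np.array([m["m10"],m["m01"]])/m["m00"]
        # polar resample, 6th harmonic -> corner direction
        d=P-ce;t=np.arctan2(d[:,1],d[:,0]);o=np.argsort(t);tt=np.linspace(-np.pi,np.pi,720,endpoint=False)
        r=np.interp(tt,t[o],np.hypot(*d.T)[o],period=2*np.pi)
        F=[(r*np.exp(-1j*j*tt)).mean()*2 for j in range(1,9)]
        print(n,th,"centre@60",ce,"mean r",r.mean(),"corner dir deg mod60",np.degrees(np.angle((r*np.exp(1j*6*tt)).mean())/6)%60,"harm",np.abs(F),"area",m["m00"])
    print(n,"brass@70",onplane(c,uvb[n],70))
print("brass tri",tri(C["top"],uvb["top"],C["side"],uvb["side"]))
# bolts
for n in C:
    c=C[n];p=c["pixels"].astype(int);P=cloud(c)
    L,l,s,ce=cv2.connectedComponentsWithStats(((p.min(2)>165)&(np.ptp(p,2)<30)).astype(np.uint8))
    b=[ce[i] for i in range(1,L) if 15<s[i,4]<150]
    X=onplane(c,b,16); X=X[np.hypot(*(X[:,:2]-[494,145]).T)<115]; print(n,"bolts",X[:,:2].tolist(),X.mean(0))
# pot rim z from depth
Z=cloud(C["top"]); m=(Z[...,2]>70)&(Z[...,2]<80)&(np.hypot(Z[...,0]-494,Z[...,1]-145)<80)&(np.hypot(Z[...,0]-494,Z[...,1]-145)>50); print("rim z",np.median(Z[m],0))
m=np.hypot(Z[...,0]-494,Z[...,1]-145)<22; print("nut depth z",np.percentile(Z[m][:,2],[50,60,70,80,90,98]))
# hexagon check with 6 unsmoothed corners
```

```text
top 180 centre@60 [494.32 144.46] mean r 17.10644556805017 corner dir deg mod60 25.21858473491086 harm [0.01 0.12 0.09 0.1  0.19 0.89 0.1  0.05] area 920.7458935893374
top 192 centre@60 [495.05 146.25] mean r 11.504128080197264 corner dir deg mod60 28.28363024294373 harm [0.01 0.52 0.22 0.4  0.28 0.28 0.23 0.16] area 416.9862707045395
top brass@70 [[494.17 143.62  70.  ]]
side 180 centre@60 [493.69 148.11] mean r 21.10693854657241 corner dir deg mod60 28.35669043542678 harm [0.34 3.45 1.91 0.89 0.28 0.59 0.21 0.57] area 1426.3453084219946
side 192 centre@60 [494.01 148.  ] mean r 20.15336057459186 corner dir deg mod60 23.689929429700914 harm [0.46 3.44 2.07 1.29 0.13 0.32 0.1  0.74] area 1306.2301824176684
side brass@70 [[494.06 147.33  70.  ]]
brass tri (array([495.23, 144.47,  65.41]), np.float64(1.0247751532676537))
top bolts [[561.0974447313729, 204.1136699396503], [554.0619786332086, 77.28151710924541], [498.20212313885247, 149.29963462870228], [434.82941626163876, 211.4267931076768], [428.07606139688187, 85.25023689076389]] [495.25 145.47  16.  ]
side bolts [[429.4312773424707, 85.52061957669093], [562.1597610550276, 204.45947372119053], [436.53742959379395, 211.06880856916263]] [476.04 167.02  16.  ]
rim z [492.75 145.18  74.42]
nut depth z [60.23 60.98 62.72 69.01 70.52 72.26]
```

```bash
cat >> h.py <<'E'
def feel(observe,wait,n=12):
    A=[]
    for _ in range(n):
        s=observe(); A.append(np.r_[s["ft_torque"],s["joint_torque"][6],s["contact_force"]]); wait(0.017)
    return np.mean(A,0)
E
python3 - <<'E'
from station import *; from h import *
np.set_printoptions(precision=3,suppress=True)
x,y=494.7,144.6
a=np.radians(175.2); Q=quat_down(a)
q=ik([x,y,180],Q); print(q); assert q is not None and q[6]>1.0
def st(t):
    s=observe();print(t,s["time"],s["tool_pos"],s["contact_force"],s["gripper_width"],s["qpos"]);return s
reach([x,y,180],Q); move_linear([x,y,100],rate=150)
s=st("above"); 
print(move_linear([x,y,54],rate=60,max_force=8)); s=st("in"); print("base",feel(observe,wait))
p=np.array([x,y,54])+np.array([x,y,54])-s["tool_pos"]; move_linear(p,rate=20); s=st("corr")
command_gripper(30,50); s=st("closed"); print("grip",feel(observe,wait))
print("ee",s["ee_rot"],Q)
E
```

```text
[ 0.589  0.694 -1.353  1.941  0.753  1.152  1.993]
above 13.8583 [495.105 144.859 100.495] [0.437 0.519 0.203] 59.77996168124251 [ 0.511  0.777 -1.234  2.006  0.879  1.034  1.902]
False
in 14.775 [494.842 144.863  54.2  ] [0.632 0.161 0.266] 59.9770197554607 [ 0.464  0.83  -1.161  2.033  0.961  0.971  1.844]
base [ 0.01  -0.017 -0.006 -0.     0.256  0.237  0.392]
corr 15.225 [494.58  144.271  53.855] [-0.313 -0.029 -0.627] 59.537742498827576 [ 0.465  0.83  -1.161  2.033  0.961  0.971  1.844]
closed 15.5583 [495.324 144.217  54.168] [ 1.662 -1.022  3.402] 35.31648509912922 [ 0.465  0.83  -1.161  2.032  0.962  0.971  1.844]
grip [-0.3   -0.416  0.013 -0.005  2.218 -1.369  3.712]
ee [ 0.    -0.677  0.736 -0.001] [ 0.    -0.677  0.736  0.   ]
```

The pads are on the flats (35.3 mm) with small side forces. Now I turn clockwise and feel for the jam.

Run:
```python
from station import *; from h import *
np.set_printoptions(precision=3,suppress=True)
q=np.array(observe()["qpos"]); q0=q[6]
b=feel(observe,wait,6)
def step(d,n=5):
    q[6]-=d; movej(q); f=feel(observe,wait,n); s=observe()
    print(f"{s['time']:.2f} cmd {q0-q[6]:.3f} act {q0-s['qpos'][6]:.3f} tz {f[2]:.3f} j7 {f[3]:.3f} F",f[4:],round(float(s["gripper_width"]),2)); return f[2]
for d in(.15,.35,.5): t=step(d)
while t<0.12 and q0-q[6]<2.5 and observe()["time"]<45: t=step(.06,4)
```

```text
16.21 cmd 0.150 act 0.147 tz -0.017 j7 -0.059 F [ 1.745 -1.824  3.454] 35.01
16.72 cmd 0.500 act 0.497 tz 0.019 j7 -0.023 F [ 0.561 -1.058  4.176] 35.13
17.35 cmd 1.000 act 0.998 tz 0.006 j7 -0.023 F [-0.962 -0.164  4.213] 35.34
17.67 cmd 1.060 act 1.058 tz 0.047 j7 -0.056 F [-1.808  0.813  4.183] 35.36
17.98 cmd 1.120 act 1.118 tz 0.026 j7 -0.057 F [-3.412  1.203  4.252] 35.11
18.30 cmd 1.180 act 1.178 tz 0.034 j7 -0.058 F [-4.135  2.129  4.045] 35.32
18.62 cmd 1.240 act 1.239 tz 0.039 j7 -0.052 F [-4.659  2.563  4.736] 35.5
18.93 cmd 1.300 act 1.299 tz 0.014 j7 -0.052 F [-4.496  2.669  4.47 ] 35.11
19.25 cmd 1.360 act 1.359 tz 0.040 j7 -0.051 F [-4.436  2.83   4.031] 35.62
19.57 cmd 1.420 act 1.419 tz 0.013 j7 -0.051 F [-4.559  2.859  3.824] 35.46
19.88 cmd 1.480 act 1.479 tz 0.036 j7 -0.051 F [-4.702  2.911  4.263] 35.02
20.20 cmd 1.540 act 1.539 tz 0.020 j7 -0.051 F [-4.611  2.876  4.102] 35.19
20.52 cmd 1.600 act 1.598 tz 0.159 j7 -0.155 F [-4.354  3.17   3.499] 35.28
```

The jam came at about 1.55 rad of turn. Now I nip it up in small steps.

Run:
```python
from station import *; from h import *
np.set_printoptions(precision=3,suppress=True)
q=np.array(observe()["qpos"])
for i in range(8):
    q[6]-=.025; movej(q); f=feel(observe,wait,8); s=observe()
    print(f"{s['time']:.2f} act {s['qpos'][6]:.3f} tz {f[2]:.3f} j7 {f[3]:.3f}",f[4:],s["gripper_width"])
    if max(f[2],-f[3])>0.285: break
for _ in range(2): print("hold",feel(observe,wait,24))
```

```text
20.90 act 0.221 tz 0.177 j7 -0.182 [-3.576  1.924  4.135] 35.07179925140832
21.28 act 0.196 tz 0.242 j7 -0.234 [-3.14   2.389  4.128] 35.20390615725233
21.67 act 0.171 tz 0.276 j7 -0.282 [-3.057  2.393  3.74 ] 35.0700438974708
22.05 act 0.146 tz 0.333 j7 -0.330 [-3.021  2.387  3.683] 35.52306937906056
hold [ 0.573  0.633  0.331 -0.324 -2.819  2.717  3.344]
hold [ 0.622  0.618  0.335 -0.326 -2.941  3.077  3.219]
```

Held at about 0.32 N m for 0.8 s. Now I let go, rise and check.

Run:
```python
from station import *; from h import *
np.set_printoptions(precision=3,suppress=True)
command_gripper(60); s=observe(); print(s["time"],s["tool_pos"],s["contact_force"],s["gripper_width"])
p=s["tool_pos"]; move_linear([p[0],p[1],200],rate=100); move_linear([460,-20,260],rate=200)
s=observe(); print(s["time"],s["tool_pos"],s["contact_force"])
ims=[]
for n in("top","side"):
    c=read_camera(n); np.savez(f"{n}3.npz",**c); ims.append(c["pixels"][...,::-1])
cv2.imwrite("pics/end.png",np.hstack([cv2.resize(i,(400,300)) for i in ims]))
a,b=ims
cv2.imwrite("pics/nut3.png",np.hstack([cv2.resize(a[250:350,215:315],(400,400),interpolation=2),cv2.resize(b[280:380,275:375],(400,400),interpolation=2)]))
```

```text
23.2167 [495.186 144.082  53.919] [-0.791  0.168 -0.001] 59.91770664088272
25.8667 [459.822 -19.281 259.832] [ 0.246  0.243 -0.953]
```

View pics/nut3.png

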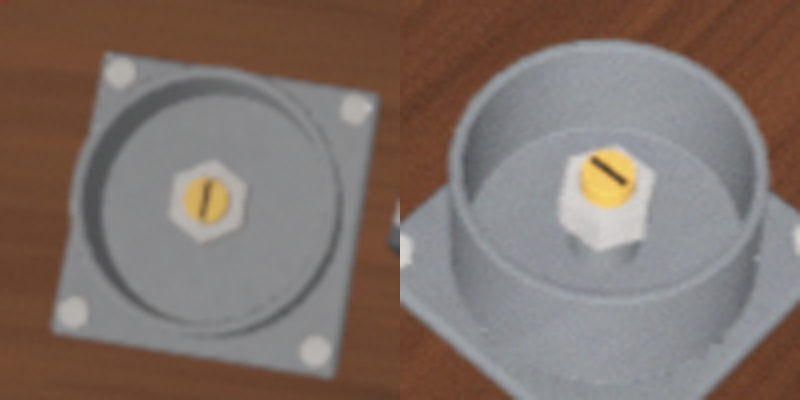

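View pics/end.png

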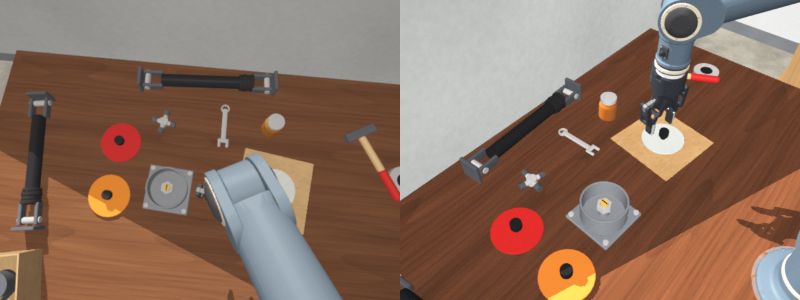

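The nut has turned: its corner now points up in the crop, at about (212,158). The screw slot at (206,201) looks unmoved. The lid is on the sheet and the jar, cross and wrench are in place, with the robot clear.

```bash
python3 -c "
from station import *
print(sign_off())"
```

```text
the job is handed in; nothing more can be done
None
```

The job is done and handed in at about 26 s: the lid stands knob up on the cardboard, the jam nut was nipped to about 0.32 N m, held 0.8 s and released, the screw slot looks unmoved, and the jar, cross and wrench are where they were.

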